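Stand the carrier tin on its heavy end

TASK

The steel carrier tin with a red and a blue end cap was packed with all its load in one end. Lift it by its bail handle, let it hang still clear of the counter to see which end is heavy and swings down, then lower it to stand upright, heavy end down, wholly on the round pad of the same colour as that end. Set it down on the pad before you let go of the handle.

Things in the scene. Friction and masses are not known exactly. Their poses are not given: they have to be found in the camera images.
- tin: square steel tin, 120 x 50 x 50 mm, 0.5 kg, lying flat, bail handle up. Origin: its centre (25 mm above the counter lying, 60 mm above its lower end standing). x: long axis, red cap at +x, blue cap at -x; y: the bail's pivot axis, through the origin. A hidden 0.3 kg load sits in one end, 40 mm from the middle; which end differs from start to start.
- tin_bail (a joint): angle of the bail (U-bow pivoted mid-length on the tin) to the tin, rad. 0: along the tin's +z, as at the start; positive: handle turned towards the red end, negative: the blue end. It turns easily: lifted by it, the tin swings to hang on end within 10 degrees (near +1.5: red end up; -1.5: blue end up), still after 1 s. It has little friction: released, it stays about upright.
- bail_grip (a point): middle of the black grip sleeve on the bail: a round bar 14 mm in diameter, 36 mm long, along the tin's y, 105 mm from the pivot (130 mm above the counter at the start). Bow 67 mm wide over its legs. Pinch it from above, fingers closing across the bar, along the tin's x.
- red_pad: red round flat pad fixed on the counter, 130 mm in diameter, 6 mm thick; origin at the centre of its underside
- blue_pad: blue round flat pad fixed on the counter, 130 mm in diameter, 6 mm thick; origin at the centre of its underside

How it is judged:
On the way, in this order (a step that is already met when the one before it is completed fails the run):
1. the tin is lifted by its handle and hangs on end, clear of the counter (height (world z) of tin above 0.08 m and contact force between the fingers and tin above 0.5 N and angular speed of tin below 0.6 rad/s and (angle between tin's own x axis and vertical below 0.35 rad or angle between tin's own x axis and vertical above 2.79 rad)), for 0.2 s.
2. the tin is brought down to a pad, at most 12 mm above it, while the handle is still held (contact force between the fingers and tin above 0.5 N and height (world z) of tin below 0.078 m and (horizontal distance between tin and red_pad below 0.04 m or horizontal distance between tin and blue_pad below 0.04 m)), for 0.05 s.
At the end, for the whole second after the job is handed in: The tin stands upright within 10 degrees on its heavy end, its middle within 32 mm of the centre of the pad of that end's colour, released and at rest; it was not dropped from more than 12 mm (((angle between tin's own x axis and vertical above 2.967 rad and horizontal distance between tin and red_pad below 0.032 m and x of load_c0 in the frame of tin above 0.02 m) or (angle between tin's own x axis and vertical below 0.175 rad and horizontal distance between tin and blue_pad below 0.032 m and x of load_c0 in the frame of tin below -0.02 m)) and height (world z) of tin below 0.075 m and linear speed of tin below 0.02 m/s and angular speed of tin below 0.2 rad/s); the robot touches nothing.
It also fails if it takes over 48 s, if anything falls off the work surface, if the arm or the gripper's body presses on something with over 40 N, if the wrist force passes 120 N, or if a joint passes its speed limit or range.

ROBOT

A 6-joint arm with a two-finger parallel gripper is mounted at the origin on a cart in front of the work surface, level with it; the furniture and walls round the work are solid. World frame = base frame: x ahead of the robot, y to its left, z up, the work surface at z = 0. Lengths are in m, angles in rad, forces in N, time in s.
With the tool pointing down it reaches from about 0.375 to 0.975 m from the base axis. Payload 3.8 kg.
Tool frame: the origin (TCP) lies at the very end of the fingers, on their centre line; the grasp point (between the pads) lies r.pinch_z behind it (r.pinch_z is the distance from the TCP to the grasp point, in m); z points along the fingers, y is the line along which they close (so a half turn about z gives the same grasp; the last joint's range is limited). The gripper opens to 88 mm and grips with 3 to 60 N. Pads are 18 mm wide; open, the fingers measure 123 mm over their backs; the gripper's body (75 mm by 187 mm) begins 45 mm behind the grasp point.
Start: joints at [-1.252, 0.264, 1.604, -0, 1.274, -0.037], TCP at [0.235, -0.633, 0.239] pointing down, gripper open.
Joint ranges: [-2.63, 2.63], [-0.94, 2.18], [0.31, 2.57], [-1.31, 4.45], [0, 2.66], [-2.55, 2.55]. Speed limits (rad/s): [2.57, 2.57, 3.14, 3.14, 3.14, 3.14].

INTERFACE

Orientations are given as a rotation vector (axis times angle).
In Python, from station import r gives the robot as it stands. The module is installed in compiled form; this text tells all that it offers.
- The arm moves only by the tool move_arm, never from a script. Its argument "series" is a list that holds one entry, the list of rows, each a list of 7 numbers: the shift along the world's x, y, z in cm, then the turn, a rotation vector about the world's x, y, z in degrees, then the opening, from 0 (shut) to 1 (fully open). In form: [[[x, y, z, rx, ry, rz, claw], ...]]. A call has 1 to 10 rows; each row is the pose to reach, as a shift and turn from the pose commanded when the call began; what a row does not reach only later rows make up. A row lasts 1/10 s, in which the tool goes at most 50 mm and 8.59 degrees, less where a joint would pass 70% of its speed; a pose out of reach is approached as far as the arm can. A call with a gripper value outside its range is refused whole. The fingers move at their own pace and stop on an object; "squeeze" is the grip in N (left out, the last holds). Time passes only in rows, so rows that repeat a pose let the fingers close. It gives the time, the measured TCP pose, the force, the opening and the grip force at its end, in the units of the state.
- r.read_state(): the state, without advancing time (a new reading comes with each control period).
- r.read_camera(name): name is "side" or "top" or "wrist"; returns (picture, depth): 400x640x3 uint8, red, green, blue; 400x640 float32, m along the optical axis (not along the pixel's ray), 0 where there is no reading.
- r.get_calibration(name): a dict with "mtx" (3x3 intrinsics, pixels), "rvec" (rotation vector, rad) and "tvec" (3), from world to camera coordinates, as OpenCV has them; the wrist camera has in their place "mount" (4x4, takes a point from camera to tool coordinates, whose origin is the TCP and whose axes are the flange's). Camera axes: x right, y down, z forward; pixel columns grow to the right and rows downward; lengths in m; the calibration is good to about 2 mm. A picture is of the moment at which its call begins: read the wrist's pose just before it. get_calibration takes no time and is no camera call.
- r.hand_in(): hands the job in; it is judged then, once.
The state is a dict: "t": time; "joints": joint angles; "joint_vel": joint speeds; "joint_torque": joint torques, N m; "ee_pos": TCP position; "tool_rot": TCP orientation; "force": force on the tool from outside, world axes, zero at the start; "torque": the same for the moment, N m; "gripper_width": finger opening in m; "grasp_force": force on a finger pad.
Only numpy, scipy, OpenCV 4.12 (cv2) and the standard library are available. Lean on these libraries where they do the work, as an engineer would, in place of code of your own. Each camera call takes 0.05 s, during which the arm holds its last target. There are 200 camera calls.

## Working session

There is one attempt and no reset: what is moved stays moved. The work goes in short steps, Python scripts to look and compute and a tool call to move; the robot and the scene stay as the last step left them, time stands still between calls to the robot, and variables do not carry over. Pictures are saved under pics/ and viewed, at most 10 in all, crops included, and the job is handed in when it is done.

Besides the shell and the picture viewer there is one more tool, called after ">>>" as name([rows], argument=value, ...), one row to a line, values as JSON. move_arm: Moves the arm, as the interface text tells. Its arguments: {"type":"object","properties":{"series":{"type":"array","items":{"type":"array","items":{"type":"array","items":{"type":"number"}}}},"squeeze":{"type":"number"}},"required":["series"]}

```bash
mkdir -p pics
cat > h.py <<'E'
import numpy as np, cv2
from station import r
def cloud(name):
    s=r.read_state(); im,d=r.read_camera(name); c=r.get_calibration(name); K=np.array(c["mtx"])
    v,u=np.mgrid[0:400,0:640]; P=np.stack([(u-K[0,2])/K[0,0]*d,(v-K[1,2])/K[1,1]*d,d],-1)
    if "mount" in c:
        M=np.array(c["mount"]); P=P@M[:3,:3].T+M[:3,3]
        R=cv2.Rodrigues(np.array(s["tool_rot"],float))[0]; W=P@R.T+np.array(s["ee_pos"])
    else:
        R=cv2.Rodrigues(np.array(c["rvec"],float))[0]; W=(P-np.array(c["tvec"]).ravel())@R
    return im,d,W
def save(n,im): cv2.imwrite("pics/"+n,im[:,:,::-1])
E
python3 - <<'E'
from h import *
print(r.read_state(), r.pinch_z)
ims=[]
for n in("top","side"):
    im,d,W=cloud(n); ims.append(im); np.savez(n,im=im,d=d,W=W)
save("a.png",cv2.resize(np.vstack(ims),(480,600)))
for n,im in zip(("top","side"),ims):
    W=np.load(n+".npz")["W"];d=np.load(n+".npz")["d"]
    h=cv2.cvtColor(im,cv2.COLOR_RGB2HSV); H,S,V=[h[...,i].astype(int) for i in range(3)]
    for nm,m in(("red",((H<8)|(H>172))&(S>120)&(V>60)),("blue",(H>100)&(H<130)&(S>120)&(V>60))):
        k,l,st,ce=cv2.connectedComponentsWithStats(m.astype(np.uint8))
        for i in range(1,k):
            if st[i,4]>60:
                q=W[(l==i)&(d>0)]; print(n,nm,st[i],ce[i].round(),np.median(q,0).round(3),np.ptp(q,axis=0).round(3) if len(q) else 0)
E
```

```text
{'t': 0.0, 'joints': array([-1.25190582e+00,  2.64752242e-01,  1.60535560e+00, -1.18041443e-05,
        1.27366132e+00, -3.69258159e-02]), 'joint_vel': array([-0.00021431,  0.00025182, -0.00082634,  0.00156047, -0.00064226,
       -0.00215891]), 'joint_torque': array([ 1.08900936e-04, -5.02112031e+01, -3.56872416e+01,  7.28702964e-02,
        2.93278461e-02, -1.48598210e-04]), 'ee_pos': array([ 0.23490132, -0.63207018,  0.23739853]), 'tool_rot': array([-3.08988554e+00, -5.55595507e-01,  4.97609683e-04]), 'force': array([ 0.64104307,  0.41691084, -0.03084945]), 'torque': array([-0.02097776, -0.03277376, -0.01550831]), 'grasp_force': 0.0, 'gripper_width': 0.08796136280202306} 0.0187
top red [ 386  163   49   49 1826] [410. 187.] [ 0.514 -0.287  0.006] [0.128 0.13  0.021]
top red [192 198  12  19 128] [197. 207.] [0.474 0.262 0.05 ] [0.046 0.026 0.012]
top blue [230 187  12  19 139] [236. 196.] [0.499 0.165 0.05 ] [0.046 0.028 0.02 ]
top blue [ 303  189   48   48 1815] [327. 213.] [ 0.452 -0.066  0.006] [0.124 0.124 0.016]
side red [ 331  300   74   61 3516] [368. 330.] [ 0.515 -0.296  0.006] [0.128 0.128 0.01 ]
side blue [299 178  18   8  74] [308. 182.] [0.501 0.161 0.05 ] [0.046 0.025 0.008]
side blue [ 280  236   57   39 1753] [308. 255.] [ 0.454 -0.074  0.007] [0.124 0.127 0.007]
```

View pics/a.png

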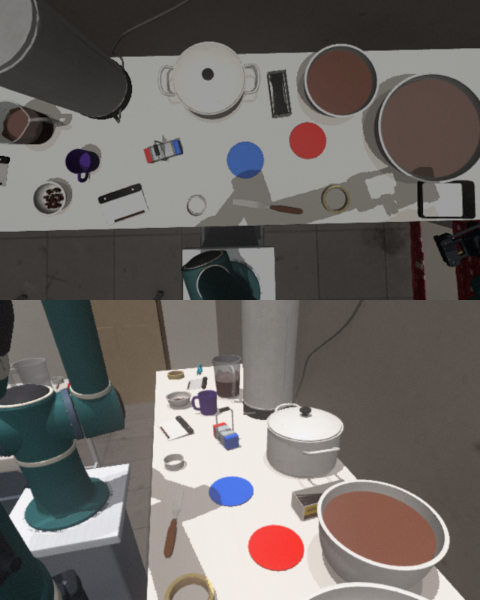

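The overview shows the tin at about (163,150) in the top half with its bail up, the blue pad at (245,160) and the red pad at (307,140). Next I locate the grip and check heights along the route.

Run:
```python
from h import *
for n in("top","side"):
    z=np.load(n+".npz");W=z["W"];d=z["d"]
    m=(d>0)&(abs(W[...,0]-.487)<.06)&(abs(W[...,1]-.213)<.06)&(W[...,2]>.1)&(W[...,2]<.16)
    q=W[m];v,u=np.nonzero(m);print(n,len(q),u.min(),u.max(),v.min(),v.max());
    for p in q[::max(1,len(q)//14)]: print(p.round(3))
    m=(d>0)&(W[...,0]>.3)&(W[...,0]<.62)&(W[...,1]>-.4)&(W[...,1]<.32)&(W[...,2]>.03)
    q=W[m]
    b=np.round(q[:,:2]/.08).astype(int); print("obst",[(tuple((k*.08).round(2)),q[(b==k).all(1),2].max().round(2)) for k in np.unique(b,axis=0) if (b==k).all(1).sum()>3])
    for nm,c in(("red",(.514,-.29)),("blue",(.453,-.07))):
        h=cv2.cvtColor(z["im"],cv2.COLOR_RGB2HSV); H,S=h[...,0].astype(int),h[...,1]
        mm=(S>120)&(d>0)&(np.hypot(W[...,0]-c[0],W[...,1]-c[1])<.08)&(((H<8)|(H>172)) if nm=="red" else (H>100)&(H<130))
        print(n,nm,np.array(cv2.minEnclosingCircle(W[mm][:,:2].astype(np.float32))[0]).round(4),W[mm].mean(0).round(4))
```

```text
top 122 204 215 187 213
[0.519 0.226 0.119]
[0.514 0.223 0.112]
[0.503 0.222 0.136]
[0.501 0.217 0.136]
[0.498 0.212 0.135]
[0.494 0.219 0.139]
[0.491 0.215 0.134]
[0.489 0.211 0.133]
[0.484 0.219 0.137]
[0.482 0.214 0.14 ]
[0.479 0.21  0.137]
[0.475 0.217 0.138]
[0.473 0.213 0.135]
[0.47  0.209 0.13 ]
[0.461 0.21  0.127]
[0.456 0.205 0.117]
obst [((np.float64(0.32), np.float64(0.08)), np.float64(0.03)), ((np.float64(0.48), np.float64(0.16)), np.float64(0.06)), ((np.float64(0.48), np.float64(0.24)), np.float64(0.14)), ((np.float64(0.56), np.float64(-0.4)), np.float64(0.14)), ((np.float64(0.56), np.float64(-0.32)), np.float64(0.14)), ((np.float64(0.56), np.float64(-0.16)), np.float64(0.05)), ((np.float64(0.56), np.float64(0.0)), np.float64(0.14)), ((np.float64(0.56), np.float64(0.08)), np.float64(0.14)), ((np.float64(0.56), np.float64(0.16)), np.float64(0.05)), ((np.float64(0.64), np.float64(-0.4)), np.float64(0.12)), ((np.float64(0.64), np.float64(-0.32)), np.float64(0.14)), ((np.float64(0.64), np.float64(-0.24)), np.float64(0.14)), ((np.float64(0.64), np.float64(-0.16)), np.float64(
[... 858 characters left out ...]
at64(0.05)), ((np.float64(0.56), np.float64(0.0)), np.float64(0.13)), ((np.float64(0.56), np.float64(0.08)), np.float64(0.13)), ((np.float64(0.56), np.float64(0.16)), np.float64(0.05)), ((np.float64(0.56), np.float64(0.24)), np.float64(0.12)), ((np.float64(0.64), np.float64(-0.4)), np.float64(0.12)), ((np.float64(0.64), np.float64(-0.32)), np.float64(0.14)), ((np.float64(0.64), np.float64(-0.24)), np.float64(0.05)), ((np.float64(0.64), np.float64(-0.16)), np.float64(0.05)), ((np.float64(0.64), np.float64(0.0)), np.float64(0.14)), ((np.float64(0.64), np.float64(0.08)), np.float64(0.14))]
side red [ 0.5166 -0.2895] [ 0.5152 -0.2945  0.0063]
side blue [ 0.4536 -0.0685] [ 0.4537 -0.0734  0.0066]
```

>>> move_arm([
  [[0,0,5,0,0,0,1],[1,5,8,0,0,0,1],[3,10,8,0,0,0,1],[5,15,8,0,0,0,1],[7,20,8,0,0,0,1],[9,25,8,0,0,0,1],[11,30,8,0,0,0,1],[13,35,8,0,0,0,1],[15,40,8,0,0,0,1],[16,44,8,0,0,0,1]],
])

```text
t: 1.1
ee_pos: [0.3875, -0.2154, 0.3184]
tool_rot: [-3.092, -0.555, -0.0]
force: [1.8, 0.3, -0.3]
gripper_width: 0.0882
grasp_force: 0.0
```

>>> move_arm([
  [[1,4.5,0,0,0,-1,1],[2,9,0,0,0,-2,1],[3,13.5,0,0,0,-3,1],[4,18,0,0,0,-4,1],[5,22.5,0,0,0,-5,1],[6,27,-1,0,0,-6,1],[7,31.5,-3,0,0,-6,1],[8,36,-5,0,0,-6,1],[9,40.5,-6,0,0,-6,1],[9,40.5,-6,0,0,-6,1]],
])

```text
t: 2.1
ee_pos: [0.4761, 0.1917, 0.2558]
tool_rot: [-3.115, -0.402, 0.007]
force: [-0.3, 0.1, 0.6]
gripper_width: 0.0882
grasp_force: 0.0
```

>>> move_arm([
  [[0,0,0,0,0,0,1],[0,0,0,0,0,0,1]],
])

```text
t: 2.3
ee_pos: [0.4772, 0.1867, 0.2588]
tool_rot: [3.116, 0.393, -0.0]
force: [-0.2, 0.1, 0.2]
gripper_width: 0.088
grasp_force: 0.0
```

Run:
```python
from h import *
im,d,W=cloud("wrist"); s=r.read_state(); print(s["ee_pos"],s["tool_rot"],s["joint_vel"].round(3)); save("b.png",im)
R=cv2.Rodrigues(np.array(s["tool_rot"]))[0]; print("tool y head",np.degrees(np.arctan2(R[1,1],R[0,1])))
m=(d>0)&(abs(W[...,0]-.487)<.05)&(abs(W[...,1]-.213)<.03)&(W[...,2]>.125)&(W[...,2]<.145)
q=W[m]; v,u=np.nonzero(m); print(len(q),u.min(),u.max(),v.min(),v.max(),q.min(0),q.max(0),q.mean(0))
rc=cv2.minAreaRect(q[:,:2].astype(np.float32)*1000);print(rc)
```

```text
[0.47737969 0.18640931 0.25918385] [3.11678320e+00 3.91317499e-01 9.13447716e-04] [-0.011 -0.01  -0.002  0.002 -0.002  0.   ]
tool y head -75.6877277275301
801 286 303 136 199 [0.46168899 0.20360084 0.12513241] [0.5162496  0.22505732 0.14032047] [0.49099473 0.21468744 0.13586736]
((488.9873352050781, 214.46212768554688), (56.04737854003906, 14.16534423828125), 14.627971649169922)
```

View pics/b.png

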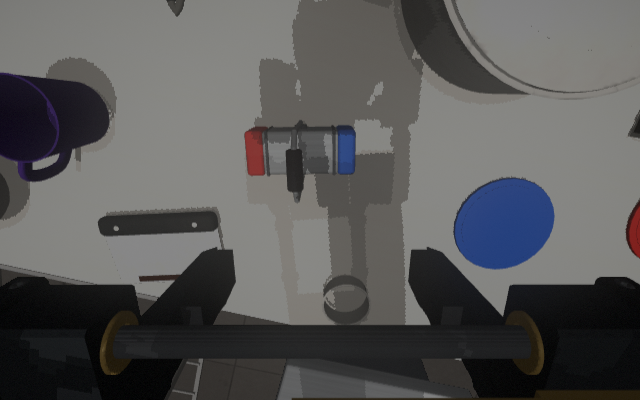

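The wrist view shows the black sleeve at (295,170), between the red cap at (256,150) and the blue cap at (346,150). The grip is at (0.489, 0.2145, 0.131) and the tool heading already matches, so I descend.

>>> move_arm([
  [[0.6,1.4,0,0,0,0,1],[1.15,2.8,-2,0,0,0,1],[1.15,2.8,-5,0,0,0,1],[1.15,2.8,-8,0,0,0,1],[1.15,2.8,-11,0,0,0,1],[1.15,2.8,-13,0,0,0,1],[1.15,2.8,-14.7,0,0,0,1],[1.15,2.8,-14.7,0,0,0,1],[1.15,2.8,-14.7,0,0,0,1]],
])

```text
t: 3.25
ee_pos: [0.4894, 0.2154, 0.1122]
tool_rot: [-3.117, -0.392, -0.001]
force: [-0.1, -0.2, -0.7]
gripper_width: 0.088
grasp_force: 0.0
```

>>> move_arm([
  [[0,0,0,0,0,0,0.5],[0,0,0,0,0,0,0.25]],
], squeeze=20)

```text
t: 3.45
ee_pos: [0.49, 0.2159, 0.1133]
tool_rot: [-3.116, -0.393, -0.004]
force: [-0.2, 0.4, -0.4]
gripper_width: 0.0742
grasp_force: 0.0
```

>>> move_arm([
  [[0,-0.1,-0.1,0,0,0,0],[0,-0.1,-0.1,0,0,0,0],[0,-0.1,-0.1,0,0,0,0],[0,-0.1,-0.1,0,0,0,0],[0,-0.1,-0.1,0,0,0,0],[0,-0.1,-0.1,0,0,0,0],[0,-0.1,-0.1,0,0,0,0],[0,-0.1,-0.1,0,0,0,0],[0,-0.1,-0.1,0,0,0,0],[0,-0.1,-0.1,0,0,0,0]],
])

```text
t: 4.45
ee_pos: [0.4888, 0.2145, 0.1107]
tool_rot: [3.117, 0.394, -0.0]
force: [-1.2, 0.2, 0.7]
gripper_width: 0.013
grasp_force: 19.6
```

>>> move_arm([
  [[0,0,1,0,0,0,0],[0,0,2.5,0,0,0,0],[0,0,4,0,0,0,0],[0,0,6,0,0,0,0],[0,0,8,0,0,0,0],[0,0,10,0,0,0,0],[0,0,12,0,0,0,0],[0,0,14,0,0,0,0],[0,0,15.5,0,0,0,0],[0,0,16,0,0,0,0]],
], squeeze=30)

```text
t: 5.45
ee_pos: [0.4897, 0.215, 0.2736]
tool_rot: [-3.116, -0.393, -0.006]
force: [0.3, 0.9, -4.8]
gripper_width: 0.0123
grasp_force: 30.0
```

>>> move_arm([
  [[0,0,0,0,0,0,0],[0,0,0,0,0,0,0],[0,0,0,0,0,0,0],[0,0,0,0,0,0,0],[0,0,0,0,0,0,0],[0,0,0,0,0,0,0],[0,0,0,0,0,0,0],[0,0,0,0,0,0,0],[0,0,0,0,0,0,0],[0,0,0,0,0,0,0]],
])

```text
t: 6.45
ee_pos: [0.4888, 0.2146, 0.2708]
tool_rot: [-3.117, -0.393, -0.0]
force: [0.3, 0.6, -4.5]
gripper_width: 0.0127
grasp_force: 30.0
```

Run:
```python
from h import *
s=r.read_state(); print(s["ee_pos"],s["tool_rot"],s["force"],s["grasp_force"])
im,d,W=cloud("side"); c=cv2.resize(im[60:240,230:390],(640,720))[:600]; save("c.png",c)
h=cv2.cvtColor(im,cv2.COLOR_RGB2HSV); H,S=h[...,0].astype(int),h[...,1]
b=(d>0)&(abs(W[...,0]-.487)<.08)&(abs(W[...,1]-.213)<.08)&(W[...,2]>.05)&(S>110)
for nm,m in(("red",((H<8)|(H>172))),("blue",(H>100)&(H<130))):
    q=W[b&m]; print(nm,len(q),np.median(q,0) if len(q) else 0)
```

```text
[0.48880259 0.21456925 0.27078048] [-3.11683462e+00 -3.93374320e-01 -1.64243913e-04] [ 0.34823175  0.60505273 -4.49962391] 29.988481365144253
red 274 [0.48949703 0.19453202 0.24253763]
blue 94 [0.48817254 0.19080495 0.13799723]
```

View pics/c.png

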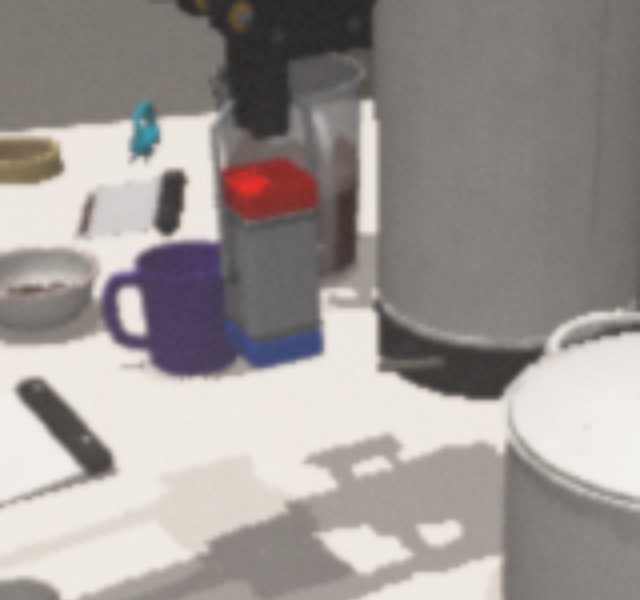

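The crop shows the red cap on top at (270,190) and the blue cap at the bottom at (275,345). The blue end is heavy, so the tin goes to the blue pad.

>>> move_arm([
  [[-0.5,-1,1,0,0,0,0],[-1.5,-3,2,0,0,0,0],[-2.5,-6,2,0,0,0,0],[-3.6,-9.5,2,0,0,0,0],[-3.6,-13,2,0,0,0,0],[-3.6,-16.5,2,0,0,0,0],[-3.6,-20,2,0,0,0,0],[-3.6,-23.5,2,0,0,0,0],[-3.6,-26.5,2,0,0,0,0],[-3.6,-28.1,2,0,0,0,0]],
])

```text
t: 7.5
ee_pos: [0.4522, -0.0693, 0.2919]
tool_rot: [3.115, 0.39, 0.001]
force: [0.2, -0.4, -5.2]
gripper_width: 0.0123
grasp_force: 30.0
```

>>> move_arm([
  [[0,0,-2,0,0,0,0],[0,0,-4,0,0,0,0],[0,0,-6,0,0,0,0],[0,0,-8,0,0,0,0],[0,0,-9,0,0,0,0],[0,0,-9,0,0,0,0],[0,0,-9,0,0,0,0],[0,0,-9,0,0,0,0],[0,0,-9,0,0,0,0],[0,0,-9,0,0,0,0]],
])

```text
t: 8.5
ee_pos: [0.4533, -0.0665, 0.2016]
tool_rot: [3.116, 0.394, 0.002]
force: [-0.1, 0.5, -5.0]
gripper_width: 0.0125
grasp_force: 30.0
```

Run:
```python
from h import *
s=r.read_state(); print(s["ee_pos"],s["tool_rot"],s["force"],s["grasp_force"])
ims=[]
for n in("side","top"):
    im,d,W=cloud(n); ims.append(im)
    h=cv2.cvtColor(im,cv2.COLOR_RGB2HSV); H,S=h[...,0].astype(int),h[...,1]
    near=(d>0)&(np.hypot(W[...,0]-.453,W[...,1]+.067)<.09)
    for nm,m in(("redcap",((H<8)|(H>172))&(S>110)&(W[...,2]>.05)),("bluecap",(H>100)&(H<130)&(S>110)&(W[...,2]>.013)),("pad",(H>100)&(H<130)&(S>110)&(W[...,2]<.010)),("steel",(S<80)&(W[...,2]>.04)&(W[...,2]<.11))):
        q=W[near&m]; print(n,nm,len(q),*( (np.median(q,0).round(4),q.min(0).round(3),q.max(0).round(3)) if len(q) else ()))
save("d.png",np.hstack([cv2.resize(ims[0][140:300,240:380],(400,457)),cv2.resize(ims[1][140:300,250:390],(400,457))]))
```

```text
[ 0.45328658 -0.06654683  0.20158344] [3.11634190e+00 3.93514695e-01 2.10016401e-03] [-0.07473765  0.51377308 -5.02076027] 30.02146415412426
side redcap 439 [ 0.453  -0.0814  0.1752] [ 0.428 -0.096  0.159] [ 0.481 -0.041  0.179]
side bluecap 140 [ 0.4587 -0.0937  0.068 ] [ 0.437 -0.102  0.058] [ 0.481 -0.085  0.076]
side pad 1629 [ 0.4523 -0.0786  0.0067] [ 0.393 -0.132  0.001] [ 0.517 -0.012  0.01 ]
side steel 415 [ 0.4511 -0.0892  0.0917] [ 0.424 -0.099  0.059] [ 0.484 -0.052  0.11 ]
top redcap 0
top bluecap 13 [ 0.4122 -0.0484  0.5475] [ 0.409 -0.064  0.355] [ 0.417 -0.031  0.551]
top pad 51 [ 0.3943 -0.0543  0.0064] [ 0.389 -0.081  0.002] [ 0.403 -0.028  0.01 ]
top steel 0
```

View pics/d.png

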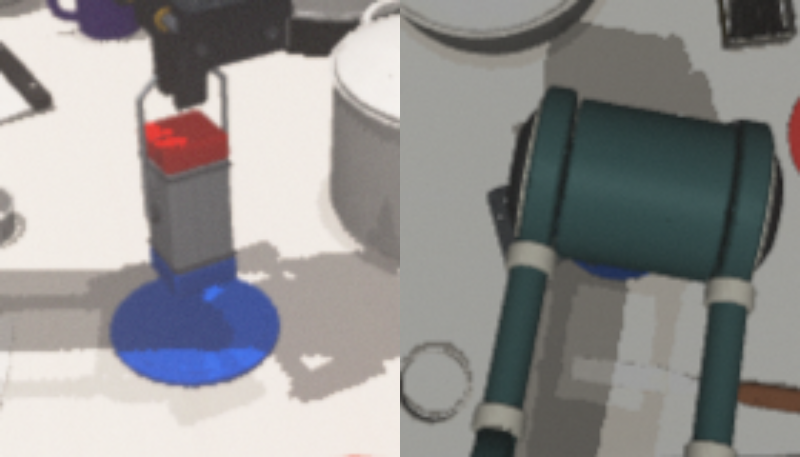

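Left crop: the tin hangs straight over the blue pad, blue cap down at (195,265) and pad centre at (195,330). In the right crop the arm hides it. I now lower it slowly.

>>> move_arm([
  [[0,0,-1,0,0,0,0],[0,0,-2,0,0,0,0],[0,0,-3,0,0,0,0],[0,0,-3.7,0,0,0,0],[0,0,-4.2,0,0,0,0],[0,0,-4.5,0,0,0,0],[0,0,-4.7,0,0,0,0],[0,0,-4.7,0,0,0,0],[0,0,-4.7,0,0,0,0]],
])

```text
t: 9.5
ee_pos: [0.4531, -0.0665, 0.1541]
tool_rot: [3.117, 0.393, 0.001]
force: [0.0, 0.2, -5.2]
gripper_width: 0.0119
grasp_force: 30.0
```

>>> move_arm([
  [[0,0,-0.1,0,0,0,0],[0,0,-0.2,0,0,0,0],[0,0,-0.2,0,0,0,0],[0,0,-0.2,0,0,0,0]],
])

```text
t: 9.9
ee_pos: [0.4534, -0.0667, 0.1523]
tool_rot: [3.116, 0.393, 0.002]
force: [0.5, -0.3, -2.3]
gripper_width: 0.0125
grasp_force: 29.7
```

>>> move_arm([
  [[0,0,-0.1,0,0,0,0],[0,0,-0.15,0,0,0,0],[0,0,-0.2,0,0,0,0],[0,0,-0.2,0,0,0,0],[0,0,-0.2,0,0,0,0]],
])

```text
t: 10.4
ee_pos: [0.4542, -0.0669, 0.1516]
tool_rot: [3.116, 0.393, 0.005]
force: [-1.0, -1.5, 5.8]
gripper_width: 0.0123
grasp_force: 28.9
```

Run:
```python
from h import *
s=r.read_state(); print(s["ee_pos"],s["force"],s["torque"])
im,d,W=cloud("side")
h=cv2.cvtColor(im,cv2.COLOR_RGB2HSV); H,S=h[...,0].astype(int),h[...,1]
near=(d>0)&(np.hypot(W[...,0]-.453,W[...,1]+.067)<.09)
q=W[near&((H<8)|(H>172))&(S>110)&(W[...,2]>.05)]; t=q[q[:,2]>np.percentile(q[:,2],99)-.006]; print(t.mean(0),t.min(0),t.max(0))
f=W[near&(W[...,2]>.03)&(W[...,2]<.10)]
A=np.c_[f[:,0],f[:,2],np.ones(len(f))]; print("face y fit",np.linalg.lstsq(A,f[:,1],rcond=None)[0])
save("e.png",cv2.resize(im[140:300,240:380],(500,571)))
```

```text
[ 0.45420015 -0.0669015   0.15164478] [-1.04540216 -1.52412978  5.84123345] [-0.36833417  0.20098448  0.04494829]
[ 0.45471771 -0.07670494  0.12594713] [ 0.42991161 -0.10021757  0.12226182] [ 0.48213694 -0.048715    0.12849041]
face y fit [-0.17102522 -0.00830844 -0.01165057]
```

View pics/e.png

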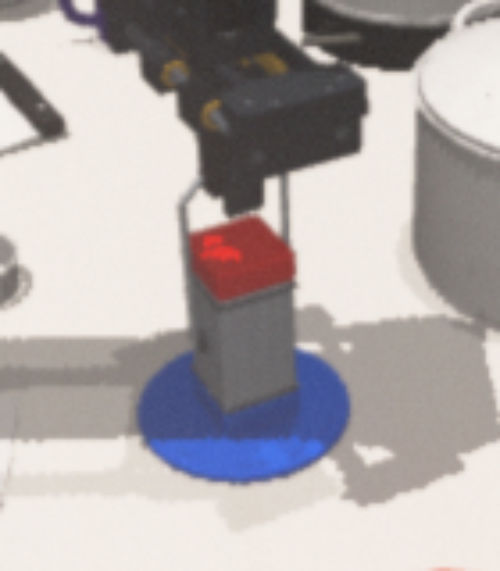

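The tin stands upright on the blue pad: red cap at (243,255), base at (245,400), top at 0.126 m as expected. I ease the pressure and release.

>>> move_arm([
  [[0,0,0.1,0,0,0,0],[0,0,0.1,0,0,0,0.2],[0,0,0.1,0,0,0,0.3],[0,0,0.1,0,0,0,0.45],[0,0,0.1,0,0,0,0.6],[0,0,0.1,0,0,0,0.6],[0,0,0.1,0,0,0,0.6],[0,0,0.1,0,0,0,0.6],[0,0,0.1,0,0,0,0.6]],
])

```text
t: 11.35
ee_pos: [0.4528, -0.0664, 0.1507]
tool_rot: [-3.117, -0.393, 0.0]
force: [0.7, -0.7, -0.6]
gripper_width: 0.0528
grasp_force: 0.0
```

>>> move_arm([
  [[0,0,1,0,0,0,0.6],[0,0,2.5,0,0,0,0.6],[0,0,4.5,0,0,0,0.6],[0,0,7,0,0,0,0.6],[0,0,10,0,0,0,0.6],[0,0,13,0,0,0,0.6],[0,0,15,0,0,0,0.6],[0,0,15,0,0,0,0.6],[0,0,15,0,0,0,0.6],[0,0,15,0,0,0,0.6]],
])

```text
t: 12.35
ee_pos: [0.4519, -0.0663, 0.2992]
tool_rot: [-3.116, -0.393, 0.004]
force: [0.1, 0.5, 0.1]
gripper_width: 0.0532
grasp_force: 0.0
```

Run:
```python
from h import *
s=r.read_state(); print(s["ee_pos"],s["force"],s["gripper_width"])
im,d,W=cloud("side")
h=cv2.cvtColor(im,cv2.COLOR_RGB2HSV); H,S=h[...,0].astype(int),h[...,1]
near=(d>0)&(np.hypot(W[...,0]-.453,W[...,1]+.067)<.09)
q=W[near&((H<8)|(H>172))&(S>110)&(W[...,2]>.05)]; t=q[q[:,2]>np.percentile(q[:,2],99)-.006]; print(t.mean(0),t.min(0),t.max(0))
save("f.png",cv2.resize(im[100:300,240:380],(420,600)))
```

```text
[ 0.45192292 -0.0662833   0.29920522] [0.14802453 0.45383649 0.12017895] 0.053178561794237876
[ 0.4545988  -0.07650855  0.1258689 ] [ 0.4293371  -0.10021702  0.12188711] [ 0.48272198 -0.04864732  0.12859409]
```

View pics/f.png

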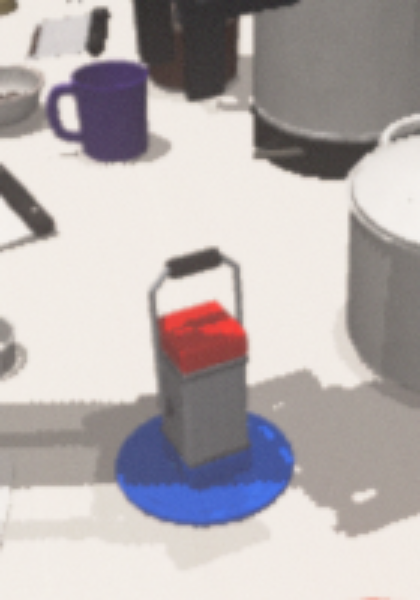

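The tin stands upright in the middle of the blue pad (base about (207,450)), bail up, gripper clear.

```bash
python3 -c "
from station import r
print(r.hand_in())"
```

```text
the job is handed in; nothing more can be done
None
```

The tin's blue end was the heavy one; it now stands upright, blue end down, near the centre of the blue pad with the handle released, and the job was handed in after about 12 s on the robot's clock (no verdict was returned).

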